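# Feed a block under the leaf spring of a boring jig

### The job

Load the wooden block into the boring jig: press it down firmly with the fingertips near its tail end and, pressing all the while, slide it along the channel, flat on the bed, under the leaf spring and across the chip slot, until its nose is right up against the stop block; only then let go. Press and slide it only, never pick it up, and leave the screwdriver, the glue bottle and the sanding cork where they are.

Things in the scene. Friction and masses are not known exactly. Their poses are not given: they have to be found in the camera images.
- jig: boring jig bolted to the bench, plywood base 470 x 150 mm, level bed 99 mm wide with its top 30 mm above the bench. x: feed direction, y: across, z: up. Origin: bench level, centre line, below the edge where the infeed bed ends. Infeed bed x = -245 to 0 mm, chip slot 0 to 40 mm, outfeed bed 40 to 195 mm. Two guide rails 63 mm apart run its whole length, tops 16 mm above the bed
- slot_edge (a point): middle of the infeed bed's edge at the chip slot, at bed height. The slot runs across the bed, 40 mm wide and 18 mm deep; the outfeed bed beyond is level with the infeed bed, its lip rounded to 12 mm. Bed, rails and spring are waxed and slippery (friction about 0.2 against the block)
- bridge_top (a point): middle of the top of the clear plastic bridge, at jig x = 43 mm: a U-shaped plate 99 mm wide on the rails over jig x = 5 to 81 mm, open towards the infeed so that the leaf spring shows between its two ears, each with a steel drill bush. Underside 34 mm, top 42 mm, bush heads 50 mm above the bed
- leaf (a joint): lift of the steel leaf spring (rad): 0 at rest, about 0.11 with the block flat under it. Strip 16 mm wide on the jig's centre line, clamped under the bridge at jig x = 66 mm; its free end points to the infeed side and turns up, at jig x = -12 mm, 23 mm above the bed
- leaf_bow (a point): lowest point of the leaf's bow, over the chip slot at jig x = 26 mm, 13.5 mm above the bed at rest. It bears down on the 18 mm block with about 8 N; while the nose is over the slot, a block whose tail is not held down dips its nose into the slot and jams on the lip beyond
- blank: the wooden block, loose, 160 mm long (x) x 60 wide (y) x 18 thick (z), about 105 g, on the infeed bed between the rails with 1.5 mm play each side, its top 2 mm above the rails. Origin: centre of its underside; x points in the feed direction. Its end faces are coated with slippery sealing wax, its top is sanded wood that fingertips grip well
- blank_nose (a point): centre of the block's nose face (leading end), half-way up, 80 mm ahead of the block's origin
- blank_tail_top (a point): point on the top face of the block, 20 mm from its tail end, on the centre line: the place to press. A downward press of 14 to 20 N, kept up until the nose meets the stop, carries the block along under the fingertips (sliding it takes about 5 N before the spring and up to about 10 N under it); with less than about 10 N they slip on it
- stop_face (a point): centre of the face of the wooden stop block that the nose must meet, 9 mm above the bed, on the centre line; axes as the jig's. The stop is fixed on the outfeed bed, 22 x 58 x 24 mm with a black star knob on top, at a different distance each time (face 85 to 115 mm past the jig's origin)
- screwdriver: loose screwdriver, 200 mm long, lying on the bench beside the jig. Leave alone
- glue: loose glue bottle, 56 mm across, 130 mm tall, standing near the jig. Leave alone
- sander: loose cork sanding block 105 x 60 x 40 mm on the bench beside the jig. Leave alone
There are look-alikes about, which are no part of the job. There is more than one size of the blank; the job needs the middle-sized.

How it is judged:
By the outcome, as a careful person would: the job done as asked, in the order asked, and still so for the second after the job is handed in, with the robot touching nothing.
It also fails if it takes over 54 s, if anything falls off the work surface, if the arm or the gripper's body presses on something with over 40 N, if the wrist force passes 120 N, or if a joint passes its speed limit or range.

### The arm

A 7-joint arm with a two-finger parallel gripper is mounted at the origin on the work surface. World frame = base frame: x ahead of the robot, y to its left, z up, the work surface at z = 0. Lengths are in m, angles in rad, forces in N, time in s.
With the tool pointing down it reaches from about 0.4 to 0.9 m from the base axis. Payload 5.6 kg.
Tool frame: the origin (TCP) lies midway between the tips of the shut fingers; the grasp point (between the pads) lies 19 mm behind it; y points along the fingers, z is the direction in which the jaws open and shut, and the axes are right-handed (so a half turn about y gives the same grasp; the last joint's range is limited). The gripper opens to 92 mm and grips with 3 to 60 N. Pads are 20 mm wide; open, the fingers measure 128 mm over their backs; the gripper's body (75 mm by 189 mm) begins 69 mm behind the grasp point.
Start: joints at [1.186, 0.468, -0.012, 1.603, 0.006, 1.071, -0.056], TCP at [0.218, -0.612, 0.215] pointing down, gripper open.
Joint ranges: [-2.53, 2.53], [-0.31, 2.02], [-1.57, 1.55], [0.28, 2.44], [-1.29, 4.43], [0.15, 1.84], [-2.92, 2.92]. Speed limits (rad/s): [2.57, 2.57, 3.14, 3.14, 3.14, 3.14, 3.14].

### API

Orientations are given as a 3x3 rotation matrix whose columns are the frame's x, y, z axes.
In Python, from station import env, effector, solver, viewer, workorder, search_frame, tip_of gives the robot as it stands. Calls block until the motion is done:
- env.reach(position, orientation): joint-space move of the TCP to a pose.
- env.movel(position, frame=None, rate=0.15): straight line of the TCP; frame=None keeps the orientation; rate is the mean speed in m/s.
- env.goto_joints(angles): joint-space move.
- effector.release() and effector.grasp(squeeze=None): open the fingers fully, or close them until they stop; squeeze is the grip in N (None keeps the last).
- env.pause(seconds).
- solver.inverse_kinematics(position, orientation): joint angles nearest the present ones, or None.
- env.sense(): the state.
- viewer.read_camera(name): name is "side" or "top" or "wrist"; returns (picture, depth): 420x560x3 uint8, red, green, blue; 420x560 float32, m along the optical axis (not along the pixel's ray), 0 where there is no reading.
- viewer.camera_info(name): a dict with "intrinsics" (3x3 intrinsics, pixels), "eye" and "rotation" of the camera in the world; the wrist camera has in their place "T_tool_cam" (4x4, takes a point from camera to tool coordinates, whose origin is the TCP and whose axes are the tool frame's). Camera axes: x right, y up, looking along -z (the intrinsics and any distortion apply to the point x, -y, -z); pixel columns grow to the right and rows downward; lengths in m; the calibration is good to about 2 mm. A picture is of the moment at which its call begins: read the wrist's pose just before it. camera_info takes no time and is no camera call.
A pose or a line that the arm cannot do raises env.PlanningError and nothing moves.
- workorder.finish_job(): hands the job in, once; it reports no verdict.
Trained networks look in the newest picture that a camera, given by its name, has taken for a name from the list of things; names that differ only in an ending like _2 or _b are one class to them, and where a whole thing is asked for, a point or a joint stands for the part that bears it (a point fixed in the world has none). Each returns a list of dicts, best first, with "score" (0 to 1); they miss things now and then, are a little off and sometimes report something else, mostly with a low value. They report only what shows in the picture. A call takes as long as a camera call. They do not tell look-alikes from the thing itself.
- search_frame(camera, name): "at" ([x, y, z] in m, in world coordinates, good to about 4 mm: the middle of the surface that is visible of it).
- tip_of(camera, name): "at" ([x, y, z] in m, in world coordinates, good to about 4 mm: a listed point, or the origin of a listed thing).
The state is a dict: "t": time; "joint_positions": joint angles; "joint_velocities": joint speeds; "tau": joint torques, N m; "ee_pos": TCP position; "tcp_rot": TCP orientation; "wrist_force": force on the tool from outside, world axes, zero at the start; "moment": the same for the moment, N m; "gripper_width": finger opening in m.
Only numpy, scipy, OpenCV 4.12 (cv2) and the standard library are available. Lean on these libraries where they do the work, as an engineer would, in place of code of your own. Each camera call takes 0.05 s, during which the arm holds its last target. There are 200 camera calls.

## Working session

There is one attempt and no reset: what is moved stays moved. The work goes in short steps, each a Python script; the robot and the scene stay as the last script left them, time stands still between calls to the robot, and variables do not carry over. Pictures are saved under pics/ and viewed, about 8 in all and at most 12, crops included, and the job is handed in when it is done.

```bash
ls; mkdir -p pics; python3 - <<'E'
from station import *
import cv2,numpy as np
for c in ("top","side"):
    p,d=viewer.read_camera(c); cv2.imwrite(f"pics/{c}0.png",p[:,:,::-1]); np.save(f"pics/{c}0.npy",d)
    print(c,viewer.camera_info(c))
    for n in ("slot_edge","bridge_top","leaf_bow","blank","blank_nose","blank_tail_top","stop_face","jig","glue","screwdriver","sander"):
        print(n,[(np.round(r["at"],4).tolist(),round(r["score"],2)) for r in tip_of(c,n)[:4]])
s=env.sense();print(s["t"],s["ee_pos"],s["tcp_rot"],s["wrist_force"],s["gripper_width"])
E
```

```text
pics
top {'intrinsics': array([[390.6960119 ,   0.        , 282.31153141],
       [  0.        , 390.6960119 , 211.94591259],
       [  0.        ,   0.        ,   1.        ]]), 'eye': array([0.33766404, 0.00575062, 1.11013677]), 'rotation': array([[-2.00273792e-02,  9.82690285e-01, -1.84170324e-01],
       [-9.99791911e-01, -2.03989877e-02, -1.23121431e-04],
       [-3.87787841e-03,  1.84129534e-01,  9.82894337e-01]])}
slot_edge [([0.5815, 0.0384, 0.0322], 0.78), ([0.5956, -0.0127, 0.0412], 0.54), ([0.6137, -0.0972, 0.0293], 0.41)]
bridge_top [([0.5713, 0.0778, 0.0695], 0.66), ([0.4276, 0.1147, -0.0014], 0.49)]
leaf_bow [([0.5756, 0.0596, 0.0429], 0.65), ([0.5859, 0.0387, 0.0287], 0.51)]
blank [([0.602, -0.322, 0.0009], 0.81), ([0.6156, -0.0986, 0.0272], 0.79), ([0.2871, -0.2376, 0.0014], 0.65)]
blank_nose [([0.6091, -0.3757, 0.0032], 0.9), ([0.5981, -0.0156, 0.0438], 0.78), ([0.3925, -0.2012, 0.0118], 0.58)]
blank_tail_top [([0.6299, -0.1549, 0.0469], 0.87), ([0.5997, -0.2824, 0.0122], 0.79), ([0.2052, -0.2604, 0.0232], 0.71)]
stop_face [([0.5585, 0.1319, 0.0389], 0.73)]
jig [([0.
[... 1102 characters left out ...]
0.69), ([0.3956, -0.1985, 0.0131], 0.61), ([0.5818, 0.0388, -0.0004], 0.51)]
blank_tail_top [([0.633, -0.1555, 0.0502], 0.97), ([0.2086, -0.2635, 0.0265], 0.84), ([0.6026, -0.2853, 0.0125], 0.55)]
stop_face [([0.5575, 0.1368, 0.0414], 0.65)]
jig [([0.5817, 0.0372, 0.0021], 0.68)]
glue [([0.6985, 0.2538, -0.0046], 0.74)]
screwdriver [([0.7369, 0.0039, 0.0019], 0.55), ([0.6996, 0.2502, -0.0022], 0.36)]
sander [([0.4272, 0.1116, -0.0032], 0.61)]
1.2 [ 0.21782032 -0.61241591  0.21458604] [[-9.42168555e-01 -6.02688645e-05  3.35139389e-01]
 [-3.35139387e-01 -4.15991645e-05 -9.42168557e-01]
 [ 7.07249477e-05 -9.99999997e-01  1.89949544e-05]] [-0.06145872 -0.21563828 -0.15436185] 0.09186449504314972
```

View pics/top0.png

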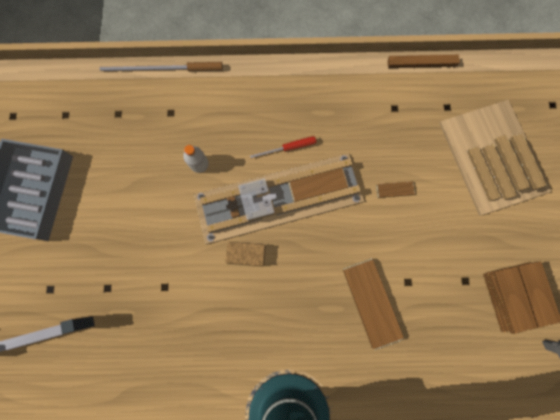

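View pics/side0.png

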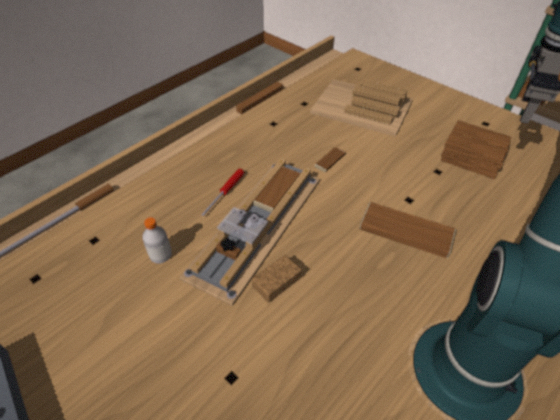

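The top view shows the jig running from about (360,175) to (205,220). The middle-sized blank lies on the infeed at (320,185), the bridge is at (258,197) and the stop knob at (235,205). The larger look-alike at (375,303) and the smaller one at (395,190) are outside the jig. The side view agrees. Next I'll move above the tail and look from there.

```bash
cat > h.py <<'E'
from station import *
import cv2,numpy as np
f=np.array([-0.243,0.970,0]); f/=np.linalg.norm(f)
def rot(s,f=f):
    y=np.array([0,0,-1.]); z=s*np.cross([0,0,1.],f); return np.stack([np.cross(y,z),y,z],1)
E
python3 - <<'E'
from h import *
effector.grasp(squeeze=20)
p=np.array([0.6315,-0.155,0.0])
q0=np.array(env.sense()["joint_positions"]); best=None
for s in (1,-1):
    q=solver.inverse_kinematics(p+[0,0,.16],rot(s))
    print(s,None if q is None else np.round(q,2))
    if q is not None and (best is None or abs(q-q0).max()<best[0]): best=(abs(np.array(q)-q0).max(),s)
s=best[1]; print(best)
env.reach(p+[0,0,.16]+0.03*f,rot(s))
st=env.sense(); 
pic,d=viewer.read_camera("wrist"); cv2.imwrite("pics/w1.png",pic[:,:,::-1])
print(st["t"],st["ee_pos"],st["wrist_force"],st["gripper_width"])
for n in ("slot_edge","bridge_top","leaf_bow","blank_nose","blank_tail_top","stop_face"):
    print(n,[(np.round(r["at"],4).tolist(),round(r["score"],2)) for r in tip_of("wrist",n)[:3]])
i=viewer.camera_info("wrist"); print(i)
np.savez("pics/w1.npz",d=d,R=st["tcp_rot"],p=st["ee_pos"],K=i["intrinsics"],T=i["T_tool_cam"])
E
```

```text
1 [ 0.13  0.52  0.09  1.65 -0.05  0.97 -2.67]
-1 [ 0.6   0.61 -0.59  1.62  0.38  1.03  0.14]
(np.float64(0.5825328367361147), -1)
4.825 [ 0.62395997 -0.12775059  0.15994677] [ 0.55447191 -0.25570786 -0.07887706] 0.0005210542697756515
slot_edge []
bridge_top []
leaf_bow []
blank_nose [([0.3893, -0.1988, 0.0119], 0.75), ([0.5964, -0.0183, 0.0338], 0.66)]
blank_tail_top [([0.6307, -0.1556, 0.0521], 0.88), ([0.7366, 0.0011, -0.0002], 0.64), ([0.6064, -0.2814, 0.0137], 0.54)]
stop_face []
{'intrinsics': array([[326.365312  ,   0.        , 278.80206063],
       [  0.        , 326.365312  , 210.66993349],
       [  0.        ,   0.        ,   1.        ]]), 'T_tool_cam': array([[ 3.59526717e-05, -9.56222607e-01, -2.92640265e-01,
        -8.39672412e-02],
       [-1.66873588e-04,  2.92640255e-01, -9.56222596e-01,
        -1.69003058e-01],
       [ 9.99999985e-01,  8.32126880e-05, -1.49047098e-04,
         1.04071692e-03],
       [ 0.00000000e+00,  0.00000000e+00,  0.00000000e+00,
         1.00000000e+00]])}
```

View pics/w1.png

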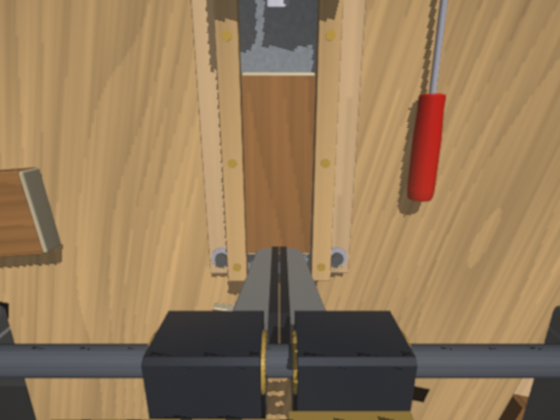

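The wrist view shows the centreline vertical at column 279, with the screw-pair midpoints all at 278.5–279, so my feed axis and centring are right. The block's nose edge is at row 73 and its tail edge near row 253. Next I'll locate the tail and press.

```bash
python3 - <<'E'
from h import *
w=np.load("pics/w1.npz"); K,T,R,p=w["K"],w["T"],w["R"],w["p"]
def px(u,v,z):
    d=np.linalg.inv(K)@[u,v,1]; d=d*[1,-1,-1]
    o=R@T[:3,3]+p; d=R@T[:3,:3]@d; return o+d*(z-o[2])/d[2]
n=px(278.6,73.5,.048); t=px(278.6,253,.048); print("nose",n,"tail",t,(n-t)@f)
base=np.array([p[0],p[1],0]); sl=np.array([.581,.0387,0]); print("slot s",(sl-base)@f, "stop s",[(np.array(q)-base)@f for q in([.5585,.1319,0],[.5575,.1368,0])],"nose s",(n-base)@f)
sn=(n-base)@f; tp=base+(sn-.140)*f; print("press",tp)
R=rot(-1)
env.movel(tp+[0,0,.075],R,rate=.15); f0=np.array(env.sense()["wrist_force"]); print(f0,env.sense()["t"])
env.movel(tp+[0,0,.051],R,rate=.08)
z=.051
while z>.038:
    st=env.sense(); F=st["wrist_force"]-f0; print(round(st["t"],2),round(z,4),st["ee_pos"].round(4) if hasattr(st["ee_pos"],'round') else st["ee_pos"],np.round(F,1))
    if F[2]>12: break
    z-=.001 if F[2]<2 else .0005
    env.movel(tp+[0,0,z],R,rate=.02)
np.savez("press.npz",tp=tp,z=z,f0=f0)
E
```

```text
nose [ 0.59781156 -0.01852441  0.048     ] tail [ 0.63527453 -0.16988724  0.048     ] 0.15592942876950558
slot s 0.1719007264311118 stop s [np.float64(0.2677746712478764), np.float64(0.2727707986507496)] nose s 0.11230632416706197
press [ 0.6306897  -0.15461414  0.        ]
[ 0.00549825 -0.40102968  0.22912984] 5.925
6.38 0.051 [ 0.6303 -0.1544  0.0504] [ 0.7  0.2 -0.6]
6.62 0.05 [ 0.6309 -0.1546  0.0503] [0.3 0.4 0.3]
6.88 0.049 [ 0.6307 -0.1547  0.049 ] [-0.1  1.1  0.3]
7.12 0.048 [ 0.6311 -0.1546  0.0485] [-0.5  0.6  4. ]
7.38 0.0475 [ 0.6311 -0.1546  0.0485] [-1.6  0.8  6.3]
7.62 0.047 [ 0.6313 -0.1546  0.0485] [-2.8  0.7 10.1]
7.88 0.0465 [ 0.6318 -0.1546  0.0484] [-2.4  0.7 10.9]
8.12 0.046 [ 0.6322 -0.1546  0.0484] [-2.5  0.3 13.8]
```

Contact is solid at 14 N, with a stiffness of about 5 N/mm. Next I'll slide partway with force-regulated steps, stopping if it jams.

```bash
cat > slide.py <<'E'
import sys
from h import *
def slide(s,s_end,step,z,tp,f0,Ft=17.5,jam=14,rate=.04):
    R=rot(-1); hist=[]
    while s<s_end-1e-6:
        s=min(s+step,s_end)
        env.movel(tp+s*f+[0,0,z],R,rate=rate)
        st=env.sense(); F=np.array(st["wrist_force"])-f0; e=np.array(st["ee_pos"])-tp
        print("%.2f s=%.3f got=%.4f lat=%.4f z=%.4f zee=%.4f Fz=%.1f Falong=%.1f Flat=%.1f"%(st["t"],s,e@f,e@np.cross([0,0,1],f),z,e[2],F[2],F@f,F@np.cross([0,0,1],f)))
        if abs(F@f)>jam: print("JAM/STOP"); break
        z-=np.clip((Ft-F[2])/5000*.6,-.001,.001); z=max(z,.036)
    np.savez("press.npz",tp=tp,z=z,f0=f0,s=s)
    return s,z
E
python3 - <<'E'
from slide import *
d=np.load("press.npz"); tp,z,f0=d["tp"],float(d["z"]),d["f0"]
z-=.0007; env.movel(tp+[0,0,z],rot(-1),rate=.02)
slide(0,.05,.005,z,tp,f0)
st=env.sense(); pic,dd=viewer.read_camera("wrist"); cv2.imwrite("pics/w2.png",pic[:,:,::-1])
i=viewer.camera_info("wrist"); np.savez("pics/w2.npz",d=dd,R=st["tcp_rot"],p=st["ee_pos"],K=i["intrinsics"],T=i["T_tool_cam"])
for n in ("blank_nose","blank_tail_top","stop_face","slot_edge"): print(n,[(((np.array(r["at"])-tp)@f).round(4),np.round(r["at"],4).tolist(),round(r["score"],2)) for r in tip_of("wrist",n)[:2]])
E
```

```text
8.65 s=0.005 got=0.0036 lat=-0.0024 z=0.0453 zee=0.0484 Fz=14.1 Falong=-0.6 Flat=1.0
8.93 s=0.010 got=0.0076 lat=-0.0024 z=0.0449 zee=0.0484 Fz=16.4 Falong=-1.5 Flat=2.0
9.20 s=0.015 got=0.0124 lat=-0.0024 z=0.0448 zee=0.0484 Fz=16.3 Falong=-1.9 Flat=1.8
9.47 s=0.020 got=0.0172 lat=-0.0024 z=0.0446 zee=0.0484 Fz=17.6 Falong=-2.4 Flat=2.2
9.75 s=0.025 got=0.0222 lat=-0.0025 z=0.0446 zee=0.0484 Fz=18.2 Falong=-2.0 Flat=1.8
10.03 s=0.030 got=0.0273 lat=-0.0025 z=0.0447 zee=0.0484 Fz=17.6 Falong=-1.7 Flat=1.8
10.30 s=0.035 got=0.0323 lat=-0.0024 z=0.0447 zee=0.0484 Fz=17.3 Falong=-2.2 Flat=1.7
10.57 s=0.040 got=0.0373 lat=-0.0025 z=0.0447 zee=0.0484 Fz=18.0 Falong=-2.0 Flat=3.1
10.85 s=0.045 got=0.0424 lat=-0.0025 z=0.0448 zee=0.0484 Fz=17.6 Falong=-3.3 Flat=2.2
11.12 s=0.050 got=0.0474 lat=-0.0025 z=0.0448 zee=0.0484 Fz=18.7 Falong=-2.9 Flat=0.7
blank_nose []
blank_tail_top []
stop_face []
slot_edge []
```

View pics/w2.png

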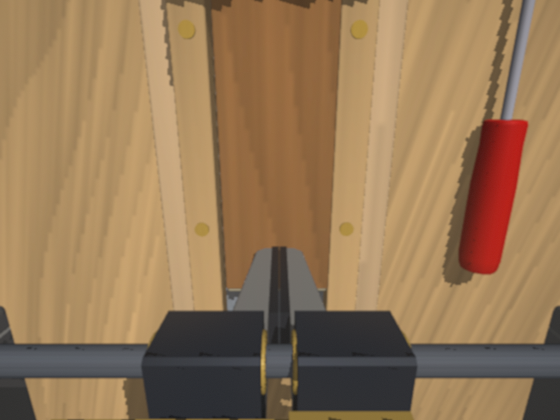

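The block came along under the fingertips: its tail edge is still just behind them at row 292, columns 225–325, and it lies straight in the channel. Falong is 2–3 N. I'll continue under the spring and across the slot.

```bash
python3 - <<'E'
from slide import *
w=np.load("pics/w2.npz"); K,T,R,p=w["K"],w["T"],w["R"],w["p"]
def px(u,v,z):
    d=np.linalg.inv(K)@[u,v,1]; d=d*[1,-1,-1]
    o=R@T[:3,3]+p; d=R@T[:3,:3]@d; return o+d*(z-o[2])/d[2]
print("tail from tcp",(px(275,290,.048)-p)@f)
d=np.load("press.npz"); tp,z,f0,s=d["tp"],float(d["z"]),d["f0"],float(d["s"])
slide(s,.140,.005,z,tp,f0,Ft=18,jam=12.5)
E
```

```text
tail from tcp -0.01658444052473905
11.65 s=0.055 got=0.0526 lat=-0.0024 z=0.0449 zee=0.0484 Fz=18.2 Falong=-2.5 Flat=1.2
11.93 s=0.060 got=0.0576 lat=-0.0024 z=0.0449 zee=0.0484 Fz=18.7 Falong=-2.9 Flat=2.4
12.20 s=0.065 got=0.0627 lat=-0.0024 z=0.0450 zee=0.0484 Fz=17.9 Falong=-3.3 Flat=2.5
12.47 s=0.070 got=0.0673 lat=-0.0025 z=0.0450 zee=0.0484 Fz=16.6 Falong=-2.8 Flat=1.8
12.75 s=0.075 got=0.0713 lat=-0.0024 z=0.0449 zee=0.0484 Fz=18.6 Falong=-5.3 Flat=1.5
13.03 s=0.080 got=0.0758 lat=-0.0024 z=0.0449 zee=0.0484 Fz=16.6 Falong=-4.8 Flat=2.7
13.30 s=0.085 got=0.0798 lat=-0.0024 z=0.0448 zee=0.0484 Fz=18.1 Falong=-7.4 Flat=1.8
13.57 s=0.090 got=0.0845 lat=-0.0024 z=0.0448 zee=0.0484 Fz=18.5 Falong=-7.5 Flat=1.5
13.85 s=0.095 got=0.0900 lat=-0.0024 z=0.0448 zee=0.0484 Fz=18.1 Falong=-6.9 Flat=2.7
14.12 s=0.100 got=0.0952 lat=-0.0024 z=0.0448 zee=0.0484 Fz=17.4 Falong=-6.9 Flat=2.2
14.40 s=0.105 got=0.1000 lat=-0.0024 z=0.0448 zee=0.0484 Fz=18.0 Falong=-6.9 Flat=2.1
14.68 s=0.110 got=0.1050 lat=-0.0024 z=0.0448 zee=0.0484 Fz=18.4 Falong=-6.8 Flat=2.1
14.95 s=0.115 got=0.1098 lat=-0.0024 z=0.0448 zee=0.0484 Fz=18.3 Falong=-7.2 Flat=2.1
15.22 s=0.120 got=0.1148 lat=-0.0025 z=0.0448 zee=0.0484 Fz=18.9 Falong=-7.0 Flat=1.6
15.50 s=0.125 got=0.1202 lat=-0.0024 z=0.0450 zee=0.0484 Fz=18.3 Falong=-7.8 Flat=3.3
15.78 s=0.130 got=0.1252 lat=-0.0024 z=0.0450 zee=0.0484 Fz=17.6 Falong=-6.5 Flat=2.3
16.05 s=0.135 got=0.1301 lat=-0.0024 z=0.0449 zee=0.0484 Fz=18.7 Falong=-8.1 Flat=2.4
16.32 s=0.140 got=0.1353 lat=-0.0024 z=0.0450 zee=0.0484 Fz=18.5 Falong=-7.4 Flat=2.4
```

Nose crossed the slot smoothly. I'll take fine steps to the stop, still pressing, then look before letting go.

```bash
python3 - <<'E'
from slide import *
d=np.load("press.npz"); tp,z,f0,s=d["tp"],float(d["z"]),d["f0"],float(d["s"])
s,z=slide(s,.185,.0025,z,tp,f0,Ft=18.5,jam=11.5,rate=.03)
s,z=slide(s,s+.002,.001,z,tp,f0,Ft=18.5,jam=16,rate=.03)
ps=[]
for c in("side","top"):
    pic,dd=viewer.read_camera(c)
    for n in ("blank_nose","blank_tail_top","stop_face"): print(c,n,[(((np.array(r["at"])-tp)@f).round(4),round(r["score"],2)) for r in tip_of(c,n)[:3]])
    r=pic[170:310,150:360] if c=="side" else pic[130:260,180:380]
    ps.append(cv2.resize(r[:,:,::-1],(780,520 if c=="side" else 507),interpolation=3))
    cv2.imwrite(f"pics/{c}3.png",ps[-1])
E
```

```text
16.57 s=0.143 got=0.1375 lat=-0.0024 z=0.0451 zee=0.0484 Fz=18.4 Falong=-8.0 Flat=2.2
16.82 s=0.145 got=0.1399 lat=-0.0024 z=0.0451 zee=0.0484 Fz=18.2 Falong=-7.9 Flat=1.8
17.07 s=0.148 got=0.1423 lat=-0.0024 z=0.0450 zee=0.0484 Fz=18.8 Falong=-8.2 Flat=1.2
17.32 s=0.150 got=0.1449 lat=-0.0024 z=0.0451 zee=0.0484 Fz=17.9 Falong=-7.5 Flat=2.9
17.57 s=0.153 got=0.1472 lat=-0.0024 z=0.0450 zee=0.0484 Fz=18.8 Falong=-8.5 Flat=3.0
17.82 s=0.155 got=0.1498 lat=-0.0024 z=0.0450 zee=0.0484 Fz=18.1 Falong=-8.9 Flat=2.4
18.07 s=0.158 got=0.1522 lat=-0.0024 z=0.0450 zee=0.0484 Fz=18.6 Falong=-7.5 Flat=2.3
18.32 s=0.160 got=0.1547 lat=-0.0024 z=0.0450 zee=0.0484 Fz=19.4 Falong=-8.7 Flat=3.1
18.57 s=0.163 got=0.1560 lat=-0.0024 z=0.0451 zee=0.0484 Fz=18.5 Falong=-10.3 Flat=1.4
18.82 s=0.165 got=0.1565 lat=-0.0025 z=0.0451 zee=0.0484 Fz=17.7 Falong=-13.8 Flat=2.1
JAM/STOP
19.07 s=0.166 got=0.1565 lat=-0.0025 z=0.0451 zee=0.0484 Fz=17.3 Falong=-15.3 Flat=1.1
19.32 s=0.167 got=0.1565 lat=-0.0025 z=0.0450 zee=0.0485 Fz=19.2 Falong=-17.3 Flat=1.4
JAM/STOP
side blank_nose [(np.float64(0.2958), 0.89), (np.float64(-0.2106), 0.86), (np.float64(0.0149), 0.84)]
side blank_tail_top [(np.float64(0.1583), 0.88), (np.float64(-0.1168), 0.73), (np.float64(-0.0029), 0.59)]
side stop_face [(np.float64(0.2987), 0.83)]
top blank_nose [(np.float64(-0.209), 0.81), (np.float64(0.2999), 0.65)]
top blank_tail_top [(np.float64(-0.1169), 0.8), (np.float64(0.1577), 0.69)]
top stop_face [(np.float64(0.2955), 0.68)]
```

View pics/side3.png

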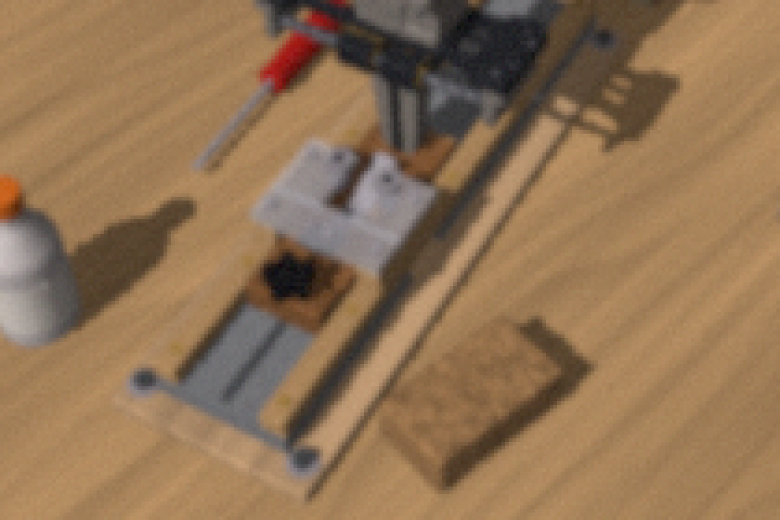

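Force and motion agree. Advance stopped dead at 156.5 mm while the push rose from 8 to 17 N. The picture shows the block passing under the bridge (around 340,200) to the stop (300,280), with the detected nose and stop within about 3 mm of each other. I'll ease off the forward push slightly so the fingers don't spring toward the leaf, then lift straight up and check.

```bash
python3 - <<'E'
from slide import *
d=np.load("press.npz"); tp,z,f0,s=d["tp"],float(d["z"]),d["f0"],float(d["s"])
R=rot(-1)
env.movel(tp+.163*f+[0,0,z],R,rate=.03)
st=env.sense();F=np.array(st["wrist_force"])-f0;print(F@f,F[2],(st["ee_pos"]-tp)@f)
env.movel(tp+.163*f+[0,0,.056],R,rate=.04)
env.movel(tp+.163*f+[0,0,.15],R,rate=.15)
env.movel(tp+.06*f+[0,0,.22],R,rate=.2)
env.pause(.5); st=env.sense(); print(st["t"],st["wrist_force"])
pic,dd=viewer.read_camera("wrist"); cv2.imwrite("pics/w4.png",pic[:,:,::-1])
i=viewer.camera_info("wrist"); K,T,Rr,p=i["intrinsics"],i["T_tool_cam"],st["tcp_rot"],st["ee_pos"]
np.savez("pics/w4.npz",R=Rr,p=p,K=K,T=T)
for c in("wrist","side","top"):
    if c!="wrist": pic,_=viewer.read_camera(c)
    for n in ("blank_nose","blank_tail_top","stop_face"): print(c,n,[(((np.array(r["at"])-tp)@f).round(4),np.round(r["at"][2],3),round(r["score"],2)) for r in tip_of(c,n)[:3]])
cv2.imwrite("pics/t4.png",cv2.resize(pic[130:260,180:380,::-1],(780,507),interpolation=3))
E
```

```text
-10.339772485361921 18.788418475660677 0.15635244591344158
22.4833 [ 0.16252251 -0.09627175  0.84137766]
wrist blank_nose [(np.float64(0.0112), np.float64(0.009), 0.73)]
wrist blank_tail_top [(np.float64(0.1582), np.float64(0.05), 0.8), (np.float64(-0.1155), np.float64(0.009), 0.63), (np.float64(0.1956), np.float64(0.005), 0.51)]
wrist stop_face []
side blank_nose [(np.float64(-0.2103), np.float64(0.006), 0.92), (np.float64(0.0165), np.float64(0.013), 0.92), (np.float64(0.2949), np.float64(0.039), 0.56)]
side blank_tail_top [(np.float64(0.1535), np.float64(0.048), 0.93), (np.float64(-0.0013), np.float64(0.029), 0.76), (np.float64(0.1995), np.float64(0.031), 0.48)]
side stop_face [(np.float64(0.2976), np.float64(0.04), 0.53)]
top blank_nose [(np.float64(0.2997), np.float64(0.042), 0.79), (np.float64(0.222), np.float64(0.047), 0.75), (np.float64(0.012), np.float64(0.015), 0.69)]
top blank_tail_top [(np.float64(0.158), np.float64(0.046), 0.84), (np.float64(0.0044), np.float64(0.024), 0.77)]
top stop_face [(np.float64(0.2948), np.float64(0.043), 0.71)]
```

View pics/w4.png

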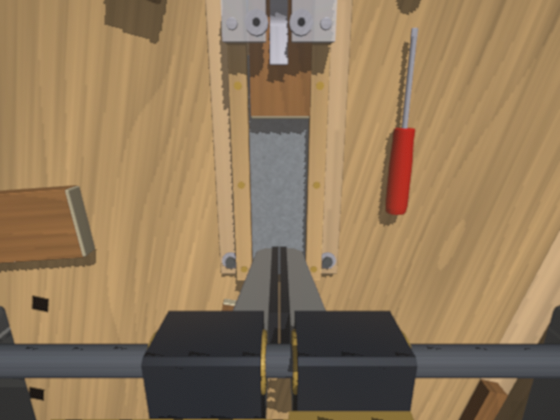

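The block lies straight and flat in the channel, with its tail edge at row 117, columns 250–309, under the centred leaf at (278,50). I'll take one close look at the nose and stop from above.

```bash
python3 - <<'E'
from slide import *
d=np.load("press.npz"); tp=d["tp"]
env.movel(tp+.21*f+[0,0,.20],rot(-1),rate=.2)
st=env.sense(); pic,dd=viewer.read_camera("wrist"); print(st["t"])
cv2.imwrite("pics/w5.png",cv2.resize(pic[0:230,180:380,::-1],None,fx=2.6,fy=2.6,interpolation=3))
for n in ("blank_nose","stop_face"): print(n,[(((np.array(r["at"])-tp)@f).round(4),round(r["score"],2)) for r in tip_of("wrist",n)[:3]])
E
```

```text
23.9917
blank_nose [(np.float64(0.2923), 0.7), (np.float64(0.0157), 0.58)]
stop_face [(np.float64(0.296), 0.97)]
```

View pics/w5.png

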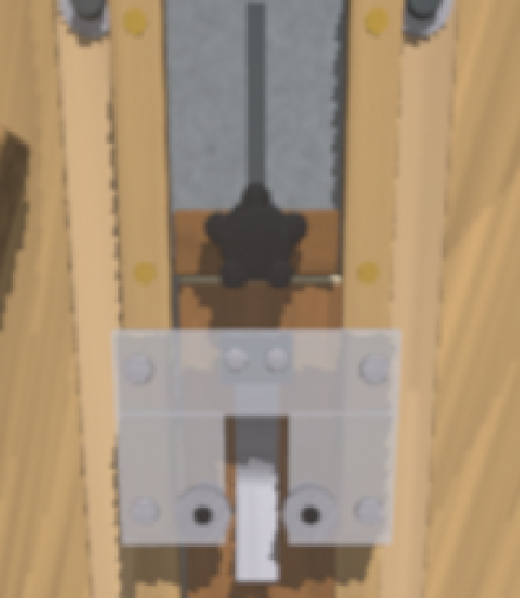

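```bash
python3 - <<'E'
from slide import *
tp=np.load("press.npz")["tp"]; w=np.load("pics/w4.npz"); K,T,R,p=w["K"],w["T"],w["R"],w["p"]
for v in (115,117,119):
    d=np.linalg.inv(K)@[279,v,1]*[1,-1,-1]; o=R@T[:3,3]+p; d=R@T[:3,:3]@d; print(v,((o+d*(.048-o[2])/d[2])-tp)@f)
print(env.sense()["t"]); workorder.finish_job()
E
```

```text
115 0.1401779164767558
117 0.1382503622071613
119 0.13631615169434125
24.1417
the job is handed in; nothing more can be done
```

I loaded the middle-sized block into the jig and handed the job in at about 24 s. By force and motion its nose is against the stop, but the final pictures only confirm that to within a few millimetres.

- **Press and slide:** I pressed near the tail with the closed fingertips at about 14–19 N all the way. The push needed was 2–3 N at first and 7–9 N under the spring. The block crossed the slot without catching.
- **Contact with the stop:** Travel stopped dead at 156.5 mm while the forward push rose from 8 to 17 N. I then eased the push to about 10 N, lifted straight up and moved the arm clear.
- **Position after release:**
    - The block lies flat and straight under the leaf spring.
    - The detectors put the nose and the stop face within about 5 mm of each other, which is about as accurate as they are.
    - The close-up shows a thin pale line at the joint. I read it as the wax coating on the nose, because the same line showed there before the slide, but I can't rule out a gap of a millimetre or so.
    - My pixel measurement put the tail about 2 mm short of where the travel says it should be. I took that as within its roughly 2 mm error.
- **Other things:** The arm went nowhere near the screwdriver, glue bottle or cork.

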